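# Close up the flux bottle after refilling

## Task

The flux bottle has just been refilled: move the yellow funnel from its neck into the mouth of the white drain jar, then take the red stopper from the slanted rack and seat it fully in the neck of the bottle while the bottle still stands where it was. Then stand the closed bottle upright in the blue drip tray, leaving the blue spare stopper, the solder reel and the carton alone.

Things in the scene. Friction and masses are not known exactly. Their poses are not given: they have to be found in the camera images.
- bottle: amber flux bottle with pale label, loose, about 0.45 kg, 135 mm tall. Origin: centre of its underside, z up. Body 64 mm diameter up to z = 68 mm, sloping shoulder to z = 92 mm, then a straight neck, 36 mm outside, 28 mm bore, up to the rim at z = 135 mm; bore 43 mm deep. Grip it by the neck.
- bottle_rim (a point): centre of the bottle's mouth, level with the rim (135 mm above the bottle's underside)
- jar: squat white drain jar with an orange band, loose, about 0.5 kg, 110 mm tall. Origin: centre of its underside, z up. Body 74 mm diameter up to z = 46 mm, sloping shoulder to z = 65 mm, then a neck 36 mm outside diameter with a 28 mm bore, 45 mm deep, up to the rim at z = 110 mm.
- jar_rim (a point): centre of the drain jar's mouth, level with the rim (110 mm above the jar's underside)
- funnel: yellow funnel, 60 g, 89 mm tall, in the bottle's neck at the start. Origin: centre of the underside of its flange (rests on a rim), z up. Stem below: 40 mm long, diameter 22 mm at the flange, 14 mm at the tip. Flange diameter 38, 5 mm thick. Bowl above widens to 56 mm at z = 25 mm, then a straight collar, 56 mm outside, up to z = 49 mm: grip across it.
- stopper: red stopper with black tapered plug, 50 g, in one of the two rack holes at the start. Origin: centre of the underside of its flange (rests on a rim), z along its axis to the knob. Plug below: 36 mm long, diameter 24.6 mm at the flange, 18 mm at the tip. Flange diameter 36, 4 mm thick; above it a knob of 24 mm diameter, top at z = 26 mm. Axis leans 30 deg in the rack.
- spare: blue spare stopper for another bottle: same shape, but its knob is 18 mm in diameter. Sits in the other hole of the rack. To be left alone.
- rack: fixed grey slanted rack, foot 120 x 210 mm, about 105 mm high, two stopper holes 100 mm apart along its y. Origin: centre of its foot, z up. Face and holes lean 30 deg from vertical: outward hole axis (-0.5, 0, 0.866) in the rack's frame, so the knobs point up and to its -x side, roughly towards the other things (+y). Slanted plate 70 x 190 x 40 mm, holes right through.
- rack_hole0 (a point): centre of the hole mouth on the slanted face, at the rack's -y end
- rack_hole1 (a point): centre of the hole mouth on the slanted face, at the rack's +y end
- tray: fixed blue drip tray, 130 x 130 mm outside, 22 mm high, walls and floor 5 mm thick. Origin: centre of its underside, z up.
- tray_in (a point): centre of the drip tray's inner floor, 5 mm above the bench
- reel: bystander: green solder reel, 60 mm diameter, in a black stand with an 80 x 75 mm foot, 80 mm tall. Origin: centre of its underside.
- carton: bystander: open orange carton with white paper in it, 75 x 100 x 35 mm. Origin: centre of its underside.

How it is judged:
By the outcome, as a careful person would: the job done as asked, in the order asked, and still so for the second after the job is handed in, with the robot touching nothing.
It also fails if it takes over 67 s, if anything falls off the work surface, if the arm or the gripper's body presses on something with over 40 N, if the wrist force passes 120 N, or if a joint passes its speed limit or range.

## Robot

A 7-joint arm with a two-finger parallel gripper is mounted at the origin on the work surface. World frame = base frame: x ahead of the robot, y to its left, z up, the work surface at z = 0. Lengths are in m, angles in rad, forces in N, time in s.
With the tool pointing down it reaches from about 0.425 to 0.875 m from the base axis. Payload 8.4 kg.
Tool frame: the origin (TCP) lies on the centre line of the jaws, within the pads' length; the fingertips stand 19 mm ahead of it and the grasp point (between the pads) is the TCP; z points along the fingers, y is the line along which they close (so a half turn about z gives the same grasp; the last joint's range is limited). The gripper opens to 85 mm and grips with 20 to 120 N. Pads are 22 mm wide; open, the fingers measure 114 mm over their backs; the gripper's body (76 mm by 85 mm) begins 54 mm behind the grasp point. The pads swing forward as they close: fully open they stand 13 mm farther back than shut.
Start: joints at [1.147, 0.333, 0.04, 1.465, -0.013, 1.343, -0.059], TCP at [0.207, -0.616, 0.25] pointing down, gripper open.
Joint ranges: [-2.58, 2.58], [-0.38, 2.09], [-1.3, 1.39], [0.25, 2.4], [-1.5, 4.64], [0.08, 2.09], [-2.65, 2.65]. Speed limits (rad/s): [2.22, 2.22, 2.79, 2.79, 3.14, 3.14, 3.14].

## Interface

Orientations are given as a rotation vector (axis times angle).
In Python, from cell import get_obs, eyes, ctrl gives the robot as it stands. The module is installed in compiled form; this text tells all that it offers.
- The arm moves only by the tool move_arm, never from a script. Its argument "targets" is a list of rows, each a list of 2 entries, a list of its own where there are three numbers: the shift along the tool's x, y, z as a fraction of full scale, then the turn about the tool's z as a fraction of full scale. In form: [[[tx, ty, tz], twist], ...]. A call has 1 to 8 rows; each row is the pose to reach, as a shift and turn from the pose commanded when the call began, along the tool's axes at that moment; what a row does not reach only later rows make up. Full scale, the value 1, is 0.1 m for a shift and 0.5 rad for a turn. A row lasts 1/8 s, in which the tool goes at most 62.5 mm and 10.7 degrees, less where a joint would pass 70% of its speed; a pose out of reach is approached as far as the arm can. A call with a number of a shift or a turn outside -1 to 1 is refused whole. A call with a gripper value outside its range is refused whole. "jaw" is the opening, from 0 (shut) to 1 (fully open), set as the call begins (left out, the last holds). The fingers move at their own pace and stop on an object; "grip_force" is the grip in N (left out, the last holds). Time passes only in rows, so rows that repeat a pose let the fingers close. It gives the time, the measured TCP pose, the force, the opening and the grip force at its end, in the units of the state.
- get_obs(): the state, without advancing time (a new reading comes with each control period).
- eyes.camera(name): name is "side" or "top"; returns the picture (400x640x3 uint8, blue, green, red); there is no depth.
- eyes.camera_model(name): a dict with "fx", "fy", "cx", "cy" (pixels), "R" (3x3) and "t" (3): a world point X has camera coordinates R X + t. Camera axes: x right, y down, z forward; pixel columns grow to the right and rows downward; lengths in m; the calibration is good to about 2 mm. A picture is of the moment at which its call begins. camera_model takes no time and is no camera call.
- ctrl.close_job(): hands the job in; it is judged then, once.
The state is a dict: "t": time; "qpos": joint angles; "joint_velocities": joint speeds; "effort": joint torques, N m; "tool_pos": TCP position; "eef_rot": TCP orientation; "contact_force": force on the tool from outside, world axes, zero at the start; "ft_torque": the same for the moment, N m; "grip_width": finger opening in m; "grasp_force": force on a finger pad.
Only numpy, scipy, OpenCV 4.12 (cv2) and the standard library are available. Lean on these libraries where they do the work, as an engineer would, in place of code of your own. Each camera call takes 0.05 s, during which the arm holds its last target. There are 200 camera calls.

## Working session

There is one attempt and no reset: what is moved stays moved. The work goes in short steps, Python scripts to look and compute and a tool call to move; the robot and the scene stay as the last step left them, time stands still between calls to the robot, and variables do not carry over. Pictures are saved under pics/ and viewed, at most 10 in all, crops included, and the job is handed in when it is done.

Besides the shell and the picture viewer there is one more tool, called by a JSON object that holds its "fn" and its "kwargs", one argument or row to a line. move_arm: Moves the arm, as the interface text tells. Its arguments: {"type":"object","properties":{"targets":{"type":"array"},"jaw":{"type":"number"},"grip_force":{"type":"number"}},"required":["targets"]}

```bash
mkdir -p pics; cat > h.py <<'E'
import numpy as np,cv2
from scipy.spatial.transform import Rotation as Ro
from cell import get_obs,eyes,ctrl
def ray(n,u,v):
    m=eyes.camera_model(n);R=np.array(m['R']);t=np.array(m['t'])
    d=R.T@np.array([(u-m['cx'])/m['fx'],(v-m['cy'])/m['fy'],1]);return -R.T@t,d/np.linalg.norm(d)
def onz(n,u,v,z):
    c,d=ray(n,u,v);return c+d*(z-c[2])/d[2]
def proj(n,X):
    m=eyes.camera_model(n);p=np.array(m['R'])@np.array(X)+np.array(m['t']);return np.array([m['fx']*p[0]/p[2]+m['cx'],m['fy']*p[1]/p[2]+m['cy']])
def tri(a,b):
    (c1,d1),(c2,d2)=ray('top',*a),ray('side',*b)
    s=np.linalg.lstsq(np.c_[d1,-d2],c2-c1,rcond=None)[0]
    p,q=c1+s[0]*d1,c2+s[1]*d2;return (p+q)/2,np.linalg.norm(p-q)
E
python3 - <<'E'
from h import *
for n in('top','side'):
    cv2.imwrite(f'pics/{n}0.png',eyes.camera(n)); c,d=ray(n,320,200); print(n,c,d,eyes.camera_model(n)['fx'])
o=get_obs();print(o['t'],o['tool_pos'],o['eef_rot'],o['grip_width'],Ro.from_rotvec(o['eef_rot']).as_matrix().round(3))
E
```

```text
top [ 0.59136952 -0.00245194  0.87886078] [ 0.05572393  0.01000921 -0.99839604] 400.7110034207452
side [0.38512915 0.56051279 0.77507801] [ 0.24855774 -0.65110136 -0.71713741] 457.2570787777775
0.1 [ 0.20727513 -0.61564686  0.24949713] [-3.09883182e+00 -5.07656132e-01  5.39422208e-04] 0.08547347841561949 [[ 0.948  0.319 -0.001]
 [ 0.319 -0.948  0.001]
 [-0.    -0.001 -1.   ]]
```

View pics/top0.png

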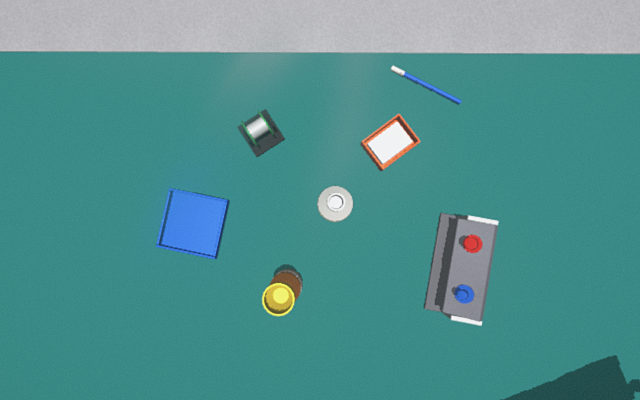

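View pics/side0.png

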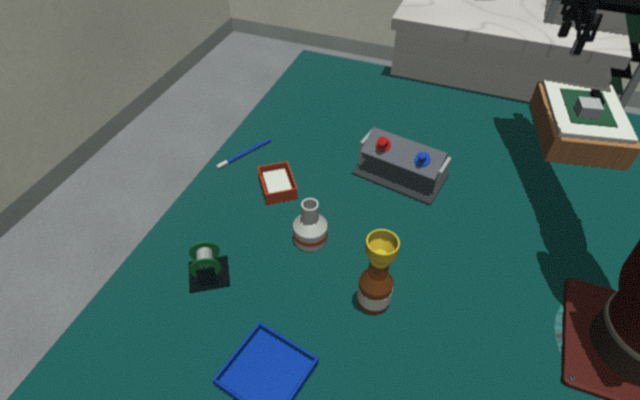

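The top view has image-up = +x and image-right = −y. Funnel/bottle is at (279,299), the jar at (335,203), the red stopper at (473,243), blue spare at (464,294), tray at (193,223). The side view shows the funnel at (382,245), the jar neck at (310,205), red at (383,145), blue at (422,159). Next I measure these from masks.

```bash
python3 - <<'E'
from h import *
I={n:cv2.imread(f'pics/{n}0.png') for n in('top','side')}
def blob(n,lo,hi,box):
    h=cv2.cvtColor(I[n],cv2.COLOR_BGR2HSV);m=cv2.inRange(h,np.array(lo),np.array(hi))
    x0,y0,x1,y1=box;k=np.zeros_like(m);k[y0:y1,x0:x1]=m[y0:y1,x0:x1]
    c=max(cv2.findContours(k,cv2.RETR_EXTERNAL,cv2.CHAIN_APPROX_NONE)[0],key=cv2.contourArea);return c
def info(l,n,c):
    (x,y),r=cv2.minEnclosingCircle(c);M=cv2.moments(c)
    print(l,n,'cen',round(M['m10']/M['m00'],1),round(M['m01']/M['m00'],1),'circ',round(x,1),round(y,1),round(r,1),'box',cv2.boundingRect(c),'ell',np.round(np.array(sum(map(lambda a:list(np.atleast_1d(a)),cv2.fitEllipse(c)),[])),1))
Y=((18,110,60),(35,255,255));Rd=((0,150,60),(5,255,255));B=((105,120,50),(125,255,255))
info('fun','top',blob('top',*Y,(240,260,320,330)));info('fun','side',blob('side',*Y,(350,210,420,290)))
info('red','top',blob('top',*Rd,(455,225,495,262)));info('red','side',blob('side',*Rd,(370,130,400,160)))
info('blue','top',blob('top',*B,(450,280,480,310)));info('blue','side',blob('side',*B,(410,148,436,172)))
c=blob('top',*B,(140,170,240,270));print('tray top',cv2.boxPoints(cv2.minAreaRect(c)))
c=blob('side',*B,(200,310,330,400));print('tray side',cv2.approxPolyDP(c,4,True)[:,0].tolist())
def crop(n,x0,y0,w,h,s):return cv2.resize(I[n][y0:y0+h,x0:x0+w],None,fx=s,fy=s,interpolation=cv2.INTER_CUBIC)
a=crop('side',280,180,140,140,4)[:,:];
b=np.vstack([crop('top',305,180,60,48,4),crop('top',430,210,80,116,2.7)[:320,:240] if 0 else cv2.resize(crop('top',425,208,80,120,3),(240,368))])
cv2.imwrite('pics/m.png',np.hstack([a,b]))if a.shape[0]==b.shape[0] else print(a.shape,b.shape)
E
```

```text
fun top cen 278.5 298.2 circ 278.7 298.2 17.4 box (262, 281, 34, 35) ell [278.5 298.2  31.6  34.   30.9]
fun side cen 381.6 247.5 circ 381.5 248.8 20.3 box (366, 229, 34, 41) ell [381.6 247.5  32.7  40.1   7.6]
red top cen 472.4 243.5 circ 472.4 243.2 9.0 box (464, 235, 18, 18) ell [472.4 243.5  16.4  17.3 111. ]
red side cen 382.9 143.9 circ 382.7 143.8 7.0 box (376, 137, 14, 14) ell [382.9 143.9  12.7  13.3 162.8]
blue top cen 463.8 293.7 circ 464.0 293.3 9.8 box (455, 285, 19, 19) ell [463.8 293.7  17.2  19.  123.7]
blue side cen 422.2 158.8 circ 422.3 159.2 7.8 box (415, 152, 16, 15) ell [422.2 158.8  13.9  14.9  73.2]
tray top [[155.58536 246.2683 ]
 [168.30243 186.92195]
 [228.67316 199.85854]
 [215.95609 259.2049 ]]
tray side [[259, 322], [215, 375], [214, 384], [234, 399], [293, 399], [317, 357]]
```

View pics/m.png

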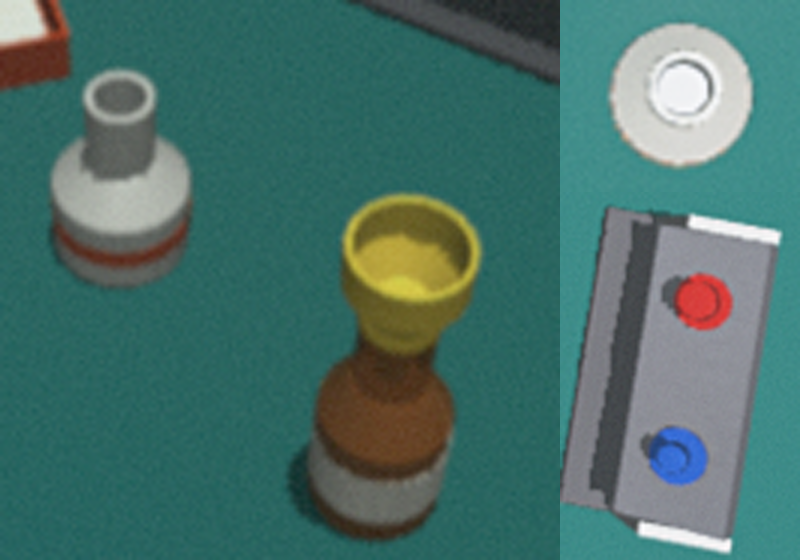

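The crop shows the funnel rim centred at side (382.9,241.8), and the jar mouth at side (310.0,204.3) and top (336,202.2). Red sits at the rack's far (+x) hole, with its knob leaning towards +y.

```bash
python3 - <<'E'
from h import *
f=lambda l,a,b:print(l,*[np.round(v,4) for v in tri(a,b)])
f('funnel top',(278.5,298.2),(382.9,241.8))
f('jar rim',(336,202.2),(310,204.3))
f('red',(472.4,243.5),(382.9,143.9))
f('red knobtop',(471,243.3),(382.9,143.2))
f('blue',(463.8,293.7),(422.2,158.8))
print('base centre bottle side->z0', onz('side',375,303,0.0), 'jar base',onz('side',310,243,0.0))
T=[onz('top',*p,.022)[:2] for p in [(155.6,246.3),(168.3,186.9),(228.7,199.9),(215.9,259.2)]];print(np.round(T,4),np.mean(T,0))
# rack end corners: slanted plate edges (crop->px) at z ~.105 upper edge
for q in [(778,240),(735,540)]:
    u,v=(q[0]-560)/3+425,(q[1]-192)/3+208; print(onz('top',u,v,.1))
E
```

```text
funnel top [0.4594 0.074  0.1817] 0.002
jar rim [ 0.6304 -0.0255  0.109 ] 0.0001
red [ 0.5527 -0.2946  0.0851] 0.0004
red knobtop [ 0.5527 -0.2902  0.0905] 0.0017
blue [ 0.4543 -0.2776  0.0831] 0.0012
base centre bottle side->z0 [0.45338579 0.07742981 0.        ] jar base [ 0.62681636 -0.01409495  0.        ]
[[0.5369 0.3567]
 [0.6645 0.3334]
 [0.6376 0.2022]
 [0.5109 0.2267]] [0.58745681 0.27973812]
[ 0.59156511 -0.33804839  0.1       ]
[ 0.40115104 -0.30799982  0.1       ]
```

{"fn": "move_arm", "kwargs": {
  "targets": [
    [[0.6,-0.25,0],-0.35],
    [[1,-0.5,0],-0.7],
    [[1,-0.5,0],-1],
    [[1,-0.5,0],-1]
  ],
  "jaw": 1
}}

```text
t: 0.6
tool_pos: [0.2863, -0.5364, 0.2501]
eef_rot: [-2.878, -1.259, 0.0]
contact_force: [-0.2, -0.3, 0.0]
grip_width: 0.0855
grasp_force: 0.0
```

{"fn": "move_arm", "kwargs": {
  "targets": [
    [[0.5,0,0],-0.35],
    [[1,0,0],-0.7],
    [[1,0,0],-1],
    [[1,0,0],-1]
  ]
}}

```text
t: 1.1
tool_pos: [0.3535, -0.4638, 0.2501]
eef_rot: [-2.482, -1.926, 0.0]
contact_force: [-0.9, 0.3, -0.4]
grip_width: 0.0854
grasp_force: 0.0
```

{"fn": "move_arm", "kwargs": {
  "targets": [
    [[0.5,0.15,0],-0.1],
    [[1,0.3,0],-0.15],
    [[1,0.3,0],-0.15]
  ]
}}

```text
t: 1.48
tool_pos: [0.4094, -0.3708, 0.2504]
eef_rot: [-2.404, -2.022, -0.002]
contact_force: [-0.3, -0.9, 0.0]
grip_width: 0.0853
grasp_force: 0.0
```

{"fn": "move_arm", "kwargs": {
  "targets": [
    [[0.6,0,0],0],
    [[1,0,0],0]
  ]
}}

```text
t: 1.72
tool_pos: [0.4241, -0.2748, 0.2502]
eef_rot: [-2.411, -2.014, -0.0]
contact_force: [1.0, 0.9, -0.7]
grip_width: 0.0854
grasp_force: 0.0
```

{"fn": "move_arm", "kwargs": {
  "targets": [
    [[0.6,0,0],0],
    [[1,0,0],0]
  ]
}}

```text
t: 1.98
tool_pos: [0.4414, -0.176, 0.2505]
eef_rot: [2.41, 2.015, 0.0]
contact_force: [0.1, -0.9, 0.0]
grip_width: 0.0852
grasp_force: 0.0
```

{"fn": "move_arm", "kwargs": {
  "targets": [
    [[0.6,0,0],0],
    [[1,0,0],0]
  ]
}}

```text
t: 2.22
tool_pos: [0.4588, -0.0774, 0.2506]
eef_rot: [2.41, 2.015, 0.001]
contact_force: [0.4, 0.1, 0.8]
grip_width: 0.0853
grasp_force: 0.0
```

```bash
cat >> h.py <<'E'
def to(x,y,z):
    o=get_obs();R=Ro.from_rotvec(o['eef_rot']).as_matrix();print('t',round(o['t'],2),'pos',np.round(o['tool_pos'],4),'az_y',round(np.degrees(np.arctan2(R[1,1],R[0,1])),2),'tilt',round(np.degrees(np.arccos(-R[2,2])),2),'w',round(o['grip_width'],4),'F',np.round(o['contact_force'],1),'q7',round(o['qpos'][6],2))
    print('shift',np.round(R.T@(np.array([x,y,z])-o['tool_pos'])/.1,3))
E
python3 -c "
from h import *
to(.459,.074,.172);print(onz('top',278.5,298.2,.184))
a=cv2.imread('pics/side0.png')[115:210,340:460];b=cv2.imread('pics/top0.png')[205:330,415:510]
cv2.imwrite('pics/rack.png',np.hstack([cv2.resize(a,(600,475),interpolation=2)]))"
```

```text
t 2.23 pos [ 0.4588 -0.0774  0.2506] az_y -10.2 tilt 0.03 w 0.0853 F [0.4 0.1 0.8] q7 -0.09
shift [ 1.49  -0.266  0.786]
[0.46081468 0.07407032 0.184     ]
```

View pics/rack.png

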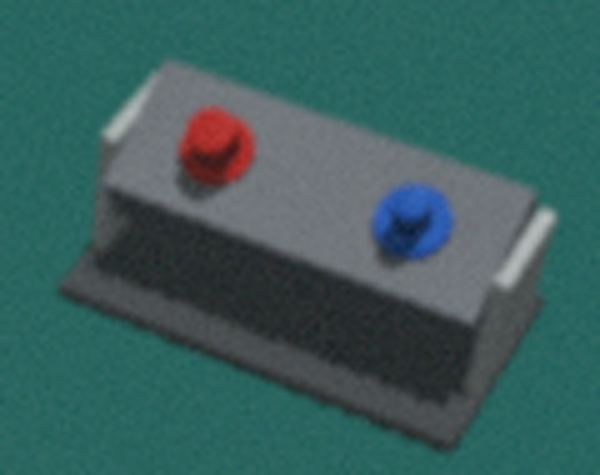

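The rack's back-left plate corner is at side (373.6,127.4). The red knob's top face is at side (382.6,140.4) and its flange at (383.4,144.4).

```bash
python3 - <<'E'
from h import *
f=lambda l,a,b:print(l,*[np.round(v,4) for v in tri(a,b)])
f('corner',(497.7,224),(373.6,127.4))
f('knobtop',(471,243.3),(382.6,140.4)); f('flange',(473,244.3),(383.4,144.6))
f('blue knobtop',(463,294),(422.4,155.4))
E
```

```text
corner [ 0.591  -0.3429  0.0893] 0.0013
knobtop [ 0.5533 -0.286   0.1018] 0.0015
flange [ 0.5513 -0.2969  0.0818] 0.0003
blue knobtop [ 0.4556 -0.2712  0.0978] 0.0025
```

{"fn": "move_arm", "kwargs": {
  "targets": [
    [[0.5,-0.2,0],0],
    [[0.8,-0.26,0],0]
  ]
}}

```text
t: 2.48
tool_pos: [0.4463, 0.0058, 0.2506]
eef_rot: [2.409, 2.016, 0.0]
contact_force: [0.9, 0.2, -1.1]
grip_width: 0.0854
grasp_force: 0.0
```

{"fn": "move_arm", "kwargs": {
  "targets": [
    [[0.5,0,0.0],0],
    [[0.7,0.01,0],0],
    [[0.7,0.01,0.4],0],
    [[0.7,0.01,0.77],0],
    [[0.7,0.01,0.77],0]
  ]
}}

```text
t: 3.1
tool_pos: [0.4583, 0.0722, 0.1713]
eef_rot: [-2.407, -2.014, 0.006]
contact_force: [0.5, -0.5, -0.1]
grip_width: 0.0853
grasp_force: 0.0
```

```bash
python3 - <<'E'
from h import *
to(.460,.074,.172)
cv2.imwrite('pics/s1.png',np.vstack([eyes.camera('side')[180:340,280:480]]).repeat(3,0).repeat(3,1))
E
```

```text
t 3.1 pos [0.4583 0.0722 0.1713] az_y -10.17 tilt 0.28 w 0.0853 F [ 0.5 -0.5 -0.1] q7 -0.46
shift [ 0.021  0.014 -0.007]
```

View pics/s1.png

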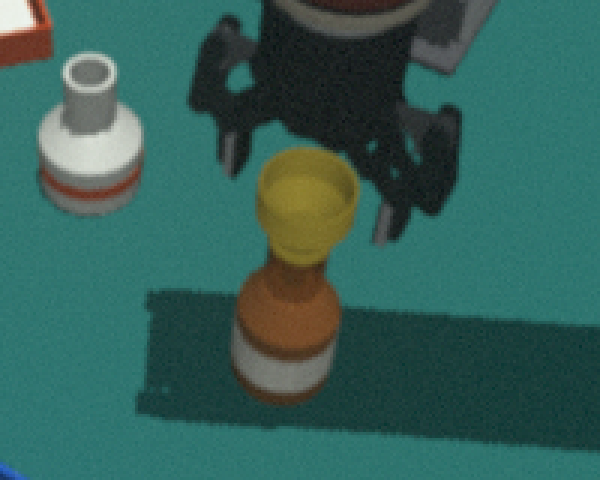

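The fingers straddle the funnel collar, with the midpoint of the tips at about (308,203) against a collar centre of (308,205). Closing now.

{"fn": "move_arm", "kwargs": {
  "targets": [
    [[0.02,0.01,0.02],0],
    [[0.02,0.01,0.02],0],
    [[0.02,0.01,0.02],0],
    [[0.02,0.01,0.02],0],
    [[0.02,0.01,0.02],0]
  ],
  "jaw": 0,
  "grip_force": 30
}}

```text
t: 3.78
tool_pos: [0.4619, 0.0759, 0.1729]
eef_rot: [2.403, 2.021, 0.003]
contact_force: [-0.1, -0.7, 4.9]
grip_width: 0.0559
grasp_force: 31.3
```

{"fn": "move_arm", "kwargs": {
  "targets": [
    [[0,0,0],0],
    [[0,0,-0.15],0],
    [[0,0,-0.4],0],
    [[0,0,-0.7],0],
    [[0,0,-0.7],0]
  ]
}}

```text
t: 4.4
tool_pos: [0.4623, 0.0763, 0.2446]
eef_rot: [2.401, 2.021, 0.006]
contact_force: [-0.0, -0.0, -0.7]
grip_width: 0.0561
grasp_force: 32.1
```

```bash
python3 - <<'E'
from h import *
p=onz('top',336,202.2,.110);print(p);to(p[0],p[1],.21)
cv2.imwrite('pics/s2.png',np.vstack([eyes.camera('side')[130:330,280:480]]).repeat(3,0).repeat(3,1))
E
```

```text
[ 0.63033095 -0.02551003  0.11      ]
t 4.4 pos [0.4623 0.0763 0.2446] az_y -9.81 tilt 0.29 w 0.0561 F [-0.  -0.  -0.7] q7 -0.42
shift [-0.717  1.828  0.355]
```

View pics/s2.png

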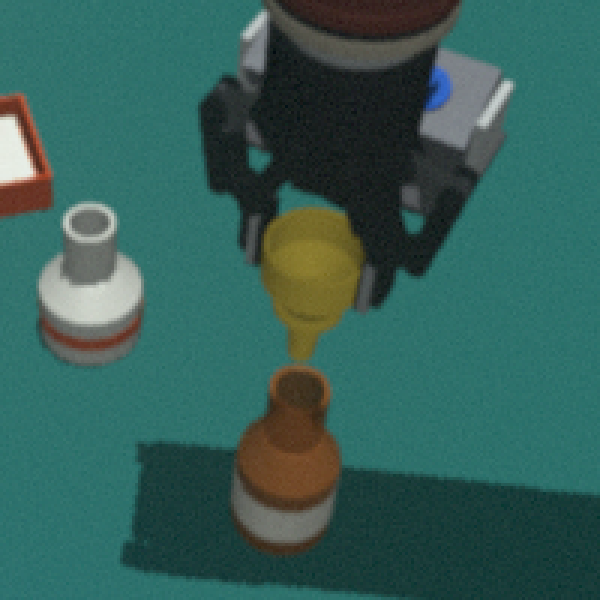

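The funnel hangs upright in the grip above the open bottle mouth, which is at crop (300,388), i.e. side (380,259.3). Moving to the jar.

{"fn": "move_arm", "kwargs": {
  "targets": [
    [[-0.2,0.5,0],0],
    [[-0.36,0.9,0],0],
    [[-0.36,0.92,0],0]
  ]
}}

```text
t: 4.82
tool_pos: [0.5466, 0.0222, 0.2399]
eef_rot: [-2.405, -2.018, 0.002]
contact_force: [-1.1, -0.1, -1.1]
grip_width: 0.056
grasp_force: 32.2
```

{"fn": "move_arm", "kwargs": {
  "targets": [
    [[-0.2,0.5,0],0],
    [[-0.36,0.91,0],0],
    [[-0.36,0.91,0],0],
    [[-0.36,0.91,0],0]
  ]
}}

```text
t: 5.32
tool_pos: [0.6281, -0.0251, 0.2408]
eef_rot: [-2.401, -2.024, 0.001]
contact_force: [0.3, 1.0, -1.2]
grip_width: 0.0557
grasp_force: 32.3
```

```bash
python3 - <<'E'
from h import *
to(.6303,-.0255,.21)
s=eyes.camera('side');t=eyes.camera('top')
cv2.imwrite('pics/s3.png',np.hstack([s[100:260,250:400].repeat(3,0).repeat(3,1),t[150:310,270:370].repeat(3,0).repeat(3,1)]))
E
```

```text
t 5.33 pos [ 0.6281 -0.0251  0.2408] az_y -9.74 tilt 0.1 w 0.0557 F [ 0.3  1.  -1.2] q7 -0.36
shift [-0.001  0.023  0.308]
```

View pics/s3.png

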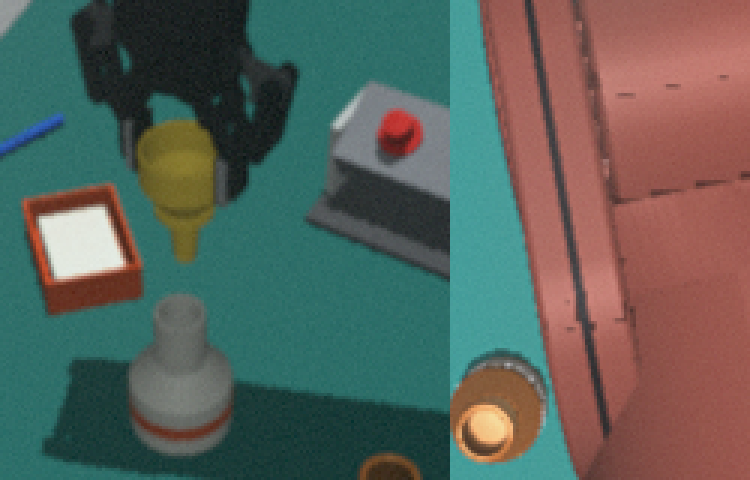

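The stem tip is at side (312,186) above the jar mouth at (310,204). The bottle mouth is at top (282,294).

```bash
python3 - <<'E'
from h import *
print(onz('side',312,185.5,.163), onz('side',310,204.3,.11))
print('bottle',onz('top',282,294,.135),tri((282,294),(380,259.3)))
E
```

```text
[ 0.62570242 -0.02581448  0.163     ] [ 0.62996498 -0.02469995  0.11      ]
bottle [0.45930646 0.07314726 0.135     ] (array([0.45870458, 0.07328361, 0.13292907]), np.float64(0.0004867695624357759))
```

{"fn": "move_arm", "kwargs": {
  "targets": [
    [[0,0.03,0.0],0],
    [[0,0.03,0.35],0],
    [[0,0.03,0.65],0],
    [[0,0.03,0.82],0],
    [[0,0.03,0.9],0],
    [[0,0.03,0.9],0]
  ]
}}

```text
t: 6.18
tool_pos: [0.632, -0.0266, 0.1517]
eef_rot: [2.403, 2.024, 0.0]
contact_force: [-0.5, 0.2, 0.1]
grip_width: 0.056
grasp_force: 32.4
```

```bash
python3 -c "
from h import *
to(.6303,-.0255,.149)"
```

```text
t 6.17 pos [ 0.632  -0.0266  0.1517] az_y -9.79 tilt 0.02 w 0.056 F [-0.5  0.2  0.1] q7 -0.4
shift [ 0.007 -0.019  0.027]
```

{"fn": "move_arm", "kwargs": {
  "targets": [
    [[0,0,0.02],0],
    [[0,0,0.04],0],
    [[0,0,0.04],0]
  ]
}}

```text
t: 6.55
tool_pos: [0.6324, -0.0267, 0.1481]
eef_rot: [2.402, 2.023, 0.002]
contact_force: [-0.1, -0.9, 2.7]
grip_width: 0.056
grasp_force: 32.6
```

{"fn": "move_arm", "kwargs": {
  "targets": [
    [[0,0,0],0],
    [[0,0,0],0],
    [[0,0,0],0],
    [[0,0,-0.2],0],
    [[0,0,-0.5],0],
    [[0,0,-0.8],0]
  ],
  "jaw": 1
}}

```text
t: 7.3
tool_pos: [0.632, -0.0266, 0.2297]
eef_rot: [2.402, 2.023, 0.001]
contact_force: [0.4, -0.1, -0.1]
grip_width: 0.0855
grasp_force: 0.0
```

```bash
python3 - <<'E'
from h import *
to(.554,-.28,.2)
s=eyes.camera('side')
h=cv2.cvtColor(s,cv2.COLOR_BGR2HSV);m=cv2.inRange(h,(18,90,50),(35,255,255));m[:, :270]=0;m[:,350:]=0
x,y,w,hh=cv2.boundingRect(m);print(x,y,w,hh);print('exp top rim',proj('side',[.6303,-.0255,.159]),'flange',proj('side',[.6303,-.0255,.11]))
E
```

```text
t 7.3 pos [ 0.632  -0.0266  0.2297] az_y -9.79 tilt 0.06 w 0.0855 F [ 0.4 -0.1 -0.1] q7 -0.37
shift [-2.63  -0.338  0.296]
296 176 28 34
exp top rim [309.74748013 186.48679912] flange [309.99544141 203.98797409]
```

Funnel seated: bbox centre x is 310 and the top edge matches the expected value. Going to the red stopper.

{"fn": "move_arm", "kwargs": {
  "targets": [
    [[-0.5,-0.1,0],0],
    [[-0.9,-0.15,0],0],
    [[-0.9,-0.15,0],0]
  ],
  "jaw": 0.65
}}

```text
t: 7.72
tool_pos: [0.6011, -0.1173, 0.2285]
eef_rot: [2.408, 2.015, -0.001]
contact_force: [-0.5, -0.6, -0.1]
grip_width: 0.0555
grasp_force: 0.0
```

{"fn": "move_arm", "kwargs": {
  "targets": [
    [[-0.5,-0.1,0],0],
    [[-0.9,-0.15,0],0],
    [[-0.9,-0.15,0],0]
  ]
}}

```text
t: 8.1
tool_pos: [0.5709, -0.2023, 0.2281]
eef_rot: [2.407, 2.017, -0.001]
contact_force: [-0.1, -0.3, -0.5]
grip_width: 0.055
grasp_force: 0.0
```

{"fn": "move_arm", "kwargs": {
  "targets": [
    [[-0.5,-0.04,0],0],
    [[-0.89,-0.04,0.2],0],
    [[-0.89,-0.04,0.5],0],
    [[-0.89,-0.04,0.8],0],
    [[-0.89,-0.04,0.8],0]
  ]
}}

```text
t: 8.72
tool_pos: [0.5523, -0.2839, 0.1459]
eef_rot: [-2.398, -2.023, 0.001]
contact_force: [-0.4, -0.1, 0.6]
grip_width: 0.0553
grasp_force: 0.0
```

```bash
python3 - <<'E'
from h import *
to(.553,-.286,.104)
s=eyes.camera('side')
cv2.imwrite('pics/s4.png',cv2.resize(s[90:200,320:440],None,fx=5,fy=5,interpolation=2))
E
```

```text
t 8.72 pos [ 0.5523 -0.2839  0.1459] az_y -9.69 tilt 0.22 w 0.0553 F [-0.4 -0.1  0.6] q7 0.08
shift [-0.021  0.012  0.419]
```

View pics/s4.png

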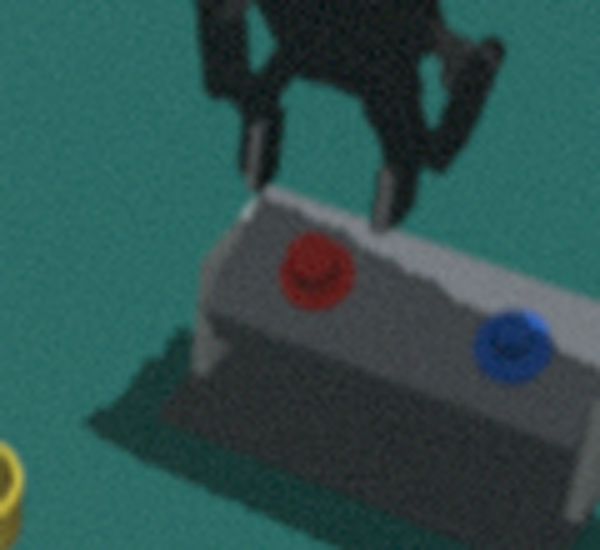

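The fingers hover symmetrically over the red knob: tips' midpoint is crop (322,208), knob at (315,265). Descending.

{"fn": "move_arm", "kwargs": {
  "targets": [
    [[-0.02,0.02,0.15],0],
    [[-0.02,0.02,0.28],0],
    [[-0.02,0.02,0.37],0],
    [[-0.02,0.02,0.4],0],
    [[-0.02,0.02,0.4],0]
  ]
}}

```text
t: 9.4
tool_pos: [0.5542, -0.2883, 0.1073]
eef_rot: [-2.403, -2.023, 0.0]
contact_force: [0.4, 0.3, -0.2]
grip_width: 0.0553
grasp_force: 0.0
```

{"fn": "move_arm", "kwargs": {
  "targets": [
    [[0,0,0.0],0],
    [[0,0,0.0],0],
    [[0,0,0.0],0],
    [[0,0,0.0],0]
  ],
  "jaw": 0,
  "grip_force": 25
}}

```text
t: 9.9
tool_pos: [0.5545, -0.2883, 0.1078]
eef_rot: [2.402, 2.023, 0.001]
contact_force: [0.0, 0.8, 3.9]
grip_width: 0.0228
grasp_force: 24.7
```

```bash
python3 -c "
from h import *
to(.553,-.286,.104)"
```

```text
t 9.9 pos [ 0.5545 -0.2883  0.1078] az_y -9.8 tilt 0.04 w 0.0228 F [0.  0.8 3.9] q7 0.06
shift [ 0.02  -0.019  0.038]
```

{"fn": "move_arm", "kwargs": {
  "targets": [
    [[0,0,0.0],0],
    [[0,0,0.0],0],
    [[0,0,0.03],0],
    [[0,0,0.05],0],
    [[0,0,0.05],0]
  ],
  "jaw": 0.5
}}

```text
t: 10.52
tool_pos: [0.554, -0.2882, 0.102]
eef_rot: [-2.403, -2.023, 0.0]
contact_force: [-0.5, 0.2, 0.0]
grip_width: 0.0426
grasp_force: 0.0
```

{"fn": "move_arm", "kwargs": {
  "targets": [
    [[0,0,0.0],0],
    [[0,0,0.0],0],
    [[0,0,0.0],0],
    [[0,0,0.0],0]
  ],
  "jaw": 0
}}

```text
t: 11.02
tool_pos: [0.5547, -0.2879, 0.1028]
eef_rot: [2.402, 2.024, 0.001]
contact_force: [0.1, 3.4, 6.2]
grip_width: 0.0226
grasp_force: 29.3
```

{"fn": "move_arm", "kwargs": {
  "targets": [
    [[0.03,0,-0.052],0],
    [[0.08,0,-0.139],0],
    [[0.15,0,-0.26],0],
    [[0.22,0,-0.381],0],
    [[0.27,0,-0.468],0],
    [[0.27,0,-0.468],0]
  ]
}}

```text
t: 11.78
tool_pos: [0.5594, -0.2613, 0.1502]
eef_rot: [2.401, 2.024, 0.001]
contact_force: [0.5, -0.1, -0.6]
grip_width: 0.023
grasp_force: 28.3
```

{"fn": "move_arm", "kwargs": {
  "targets": [
    [[0.4,0,-0.4],0],
    [[0.8,0,-0.8],0],
    [[0.8,0,-0.8],0]
  ]
}}

```text
t: 12.15
tool_pos: [0.5748, -0.179, 0.2327]
eef_rot: [2.394, 2.028, 0.006]
contact_force: [0.1, 0.3, -1.5]
grip_width: 0.0229
grasp_force: 28.4
```

```bash
python3 - <<'E'
from h import *
to(.4593,.0733,.25)
s=eyes.camera('side')
cv2.imwrite('pics/s5.png',cv2.resize(s[60:200,320:440],None,fx=4,fy=4,interpolation=2))
E
```

```text
t 12.15 pos [ 0.5748 -0.179   0.2327] az_y -9.48 tilt 0.33 w 0.0229 F [ 0.1  0.3 -1.5] q7 -0.07
shift [ 2.298 -1.554 -0.181]
```

View pics/s5.png

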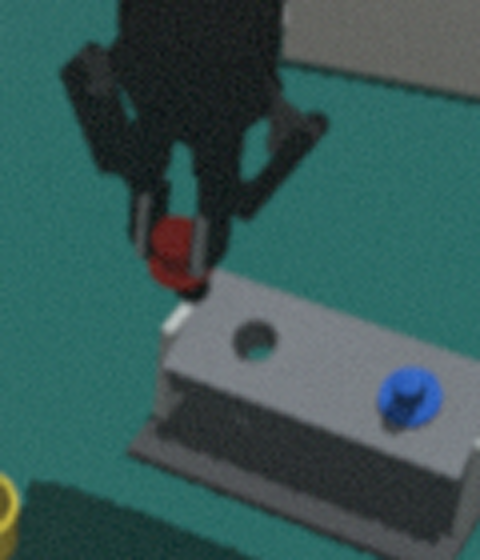

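The stopper is held and still leaning, with the plug tip at crop (195,290). The tool can't tilt, so I will upright the stopper in the grip by pushing the plug against the rack's fixed front edge. First I measure that edge.

```bash
python3 - <<'E'
from h import *
M=np.array([.551,-.299,.079]);a=np.radians(-9.7);ty=np.array([np.cos(a),np.sin(a),0]);tx=np.array([-ty[1],ty[0],0])
for n,A,B in [('frontL',(457,219),(361.4,151.6)),('frontR',(442.3,314.7),(435,179.4)),('backL',(497.7,224),(373.6,127.4))]:
    p,r=tri(A,B);print(n,p.round(4),r.round(4),'tx,ty,z rel mouth',((p-M)@tx).round(4),((p-M)@ty).round(4),p[2].round(4))
def redtilt():
    s=eyes.camera('side');h=cv2.cvtColor(s,cv2.COLOR_BGR2HSV);m=cv2.inRange(h,(0,150,50),(6,255,255))
    c=[k for k in cv2.findContours(m,0,1)[0] if cv2.contourArea(k)>20];print([(cv2.boundingRect(k),cv2.contourArea(k)) for k in c])
redtilt()
E
```

```text
frontL [ 0.5992 -0.2723  0.0644] 0.0035 tx,ty,z rel mouth 0.0344 0.043 0.0644
frontR [ 0.4117 -0.2395  0.0665] 0.0031 tx,ty,z rel mouth 0.0352 -0.1474 0.0665
backL [ 0.591  -0.3429  0.0893] 0.0013 tx,ty,z rel mouth -0.0366 0.0468 0.0893
[((359, 115, 11, 18), 98.5)]
```

{"fn": "move_arm", "kwargs": {
  "targets": [
    [[-0.3,-0.03,0.3],0],
    [[-0.35,-0.03,0.7],0],
    [[-0.35,-0.03,1],0],
    [[-0.35,-0.03,1],0]
  ]
}}

```text
t: 12.75
tool_pos: [0.5606, -0.2178, 0.1254]
eef_rot: [-2.401, -2.017, 0.005]
contact_force: [-1.3, -0.0, -0.5]
grip_width: 0.0231
grasp_force: 28.4
```

{"fn": "move_arm", "kwargs": {
  "targets": [
    [[0,0,0.15],0],
    [[0,0,0.28],0],
    [[-0.1,0,0.28],0],
    [[-0.18,0,0.28],0],
    [[-0.18,0,0.28],0],
    [[-0.18,0,0.28],0]
  ],
  "grip_force": 20
}}

```text
t: 13.5
tool_pos: [0.5606, -0.2346, 0.1015]
eef_rot: [2.403, 2.023, 0.001]
contact_force: [-0.5, 0.3, -0.9]
grip_width: 0.0229
grasp_force: 28.4
```

{"fn": "move_arm", "kwargs": {
  "targets": [
    [[-0.02,0,0],0],
    [[-0.04,0,0],0],
    [[-0.06,0,-0.01],0],
    [[-0.08,0,-0.01],0],
    [[-0.1,0,-0.02],0],
    [[-0.1,0,-0.02],0]
  ]
}}

```text
t: 14.25
tool_pos: [0.5592, -0.2423, 0.1032]
eef_rot: [-2.4, -2.024, -0.003]
contact_force: [-0.0, 6.3, 0.4]
grip_width: 0.0231
grasp_force: 27.3
```

```bash
cat >>h.py <<'E'
M=np.array([.551,-.299,.079]);_a=np.radians(-9.7);ty=np.array([np.cos(_a),np.sin(_a),0]);tx=np.array([-ty[1],ty[0],0])
def rel():
    o=get_obs();p=o['tool_pos']-M;print('tx',(p@tx).round(4),'ty',(p@ty).round(4),'z',o['tool_pos'][2].round(4),'Fx',(o['contact_force']@tx).round(2),'Fz',o['contact_force'][2].round(2),'tq',np.round(o['ft_torque'],2))
E
python3 -c "
from h import *
rel();to(.45,.07,.2)"
```

```text
tx 0.0573 ty -0.0014 z 0.1032 Fx 6.16 Fz 0.36 tq [ 1.65 -0.22  0.06]
t 14.25 pos [ 0.5592 -0.2423  0.1032] az_y -9.71 tilt 0.14 w 0.0231 F [-0.   6.3  0.4] q7 -0.01
shift [ 2.896 -1.603 -0.96 ]
```

{"fn": "move_arm", "kwargs": {
  "targets": [
    [[-0.02,0,-0.01],0],
    [[-0.04,0,-0.01],0],
    [[-0.06,0,-0.02],0],
    [[-0.08,0,-0.02],0],
    [[-0.1,0,-0.03],0],
    [[-0.11,0,-0.03],0],
    [[-0.11,0,-0.03],0]
  ]
}}

```text
t: 15.12
tool_pos: [0.5575, -0.2538, 0.1064]
eef_rot: [-2.401, -2.025, -0.003]
contact_force: [1.2, 5.3, 1.2]
grip_width: 0.0229
grasp_force: 24.7
```

```bash
python3 -c "
from h import *
rel();to(.45,.07,.2)"
```

```text
tx 0.0457 ty -0.0012 z 0.1064 Fx 5.4 Fz 1.24 tq [ 1.4  -0.3  -0.02]
t 15.12 pos [ 0.5575 -0.2538  0.1064] az_y -9.73 tilt 0.1 w 0.0229 F [1.2 5.3 1.2] q7 0.01
shift [ 3.011 -1.606 -0.932]
```

{"fn": "move_arm", "kwargs": {
  "targets": [
    [[0.3,0,-0.05],0],
    [[0.6,0,-0.5],0],
    [[0.9,0,-1],0],
    [[0.9,0,-1],0],
    [[0.9,0,-1],0]
  ]
}}

```text
t: 15.75
tool_pos: [0.5719, -0.1674, 0.2058]
eef_rot: [2.403, 2.023, -0.001]
contact_force: [-0.8, -0.7, -1.2]
grip_width: 0.023
grasp_force: 25.1
```

```bash
python3 - <<'E'
from h import *
rel();o=get_obs();T=o['tool_pos'];C=T-.0041*tx-np.array([0,0,.011])
s=eyes.camera('side');cv2.imwrite('pics/s6.png',s)
for d in(0,5,10,30):
    ax=np.sin(np.radians(d))*tx+np.array([0,0,np.cos(np.radians(d))]);print(d,'top',proj('side',C+.011*ax),'flange',proj('side',C-.013*ax),'tip',proj('side',C-.051*ax))
h=cv2.cvtColor(s,cv2.COLOR_BGR2HSV);m=cv2.inRange(h,(0,150,50),(6,255,255));c=max(cv2.findContours(m,0,1)[0],key=cv2.contourArea);x,y,w,hh=cv2.boundingRect(c);print(x,y,w,hh)
for v in range(y+hh-6,y+hh+22,2): print(v,' '.join('%3d'%g for g in s[v,x-8:x+w+10:1].max(1)))
E
```

```text
tx 0.1332 ty -0.0016 z 0.2058 Fx -0.81 Fz -1.22 tq [-0.02  0.03 -0.03]
0 top [363.58991421 130.77592555] flange [362.71777108 140.13805232] tip [361.40063123 154.27705067]
5 top [363.37168672 131.04031714] flange [362.97119897 139.82549967] tip [362.36824238 153.05208078]
10 top [363.1517986  131.33626641] flange [363.22592867 139.47785117] tip [363.3372325  151.70216871]
30 top [362.29000488 132.78672732] flange [364.22057134 137.7918721 ] tip [367.09983477 145.25658806]
355 130 13 18
142 108 108 108 107 106 105  86  85  94  92  85  75  76  76  74  83  82  73  64  66  74  69  70  76  99 128 130 133 132 131 130
144 111 111 106 107 110 107 101  73  82  90  96  91  89  89  91  90  91  91  86  90  85  87  95 105 126 134 133 136 133 132 119
146 107 108 109 110 108 107 108 105  90  69  76  78  90  88  89  95  89  93  88  83  81 104 124 132 131 134 131 134 136 132 125
148 109 106 105 107 109 106 111 106 108 103  86  50  43  51  56  58  59  55  42  37  77 120 134 134 131 131 134 134 134 135 133
150 108 107 108 107 110 107 109 109 108 107 100  63  31  25  29  31  32  27  32  50  96 130 131 1
[... 482 characters left out ...]
  73  70  61  57  53  48  52  49  52  48  53  56  62  68  87
160 110 110 108 106 112 110 110 109 105 105 107 101  92  87  85  83  79  73  56  50  49  50  50  49  47  51  48  50  53  49  52
162 111 107 109 108 106 109 108 108 108 107 100  94  92  91  85  73  65  51  51  45  46  53  47  48  45  48  47  46  47  50  46
164 106 107 105 105 108 106 110 112 104  99  81  65  71  73  67  57  51  48  52  45  48  44  47  47  49  54  46  49  43  48  45
166 107 109 105 109 103 108 110 106  98  88  82  76  61  52  47  48  51  47  53  46  48  51  50  48  51  53  51  51  49  51  50
168 106 108 110 107 111 108 106  96  88  88  79  68  63  55  53  51  47  45  43  50  42  47  48  51  49  41  45  50  47  50  50
```

Measured from the mask, the plug tip centre is about (362.4,153), so the stopper is within about 5° of upright. Carrying it over the bottle.

{"fn": "move_arm", "kwargs": {
  "targets": [
    [[0.3,-0.25,-0.2],0],
    [[0.6,-0.5,-0.2],0],
    [[0.9,-0.7,-0.2],0],
    [[0.9,-0.7,-0.2],0]
  ]
}}

```text
t: 16.3
tool_pos: [0.5172, -0.0644, 0.2252]
eef_rot: [-2.4, -2.026, 0.002]
contact_force: [-0.2, -0.8, -0.6]
grip_width: 0.0231
grasp_force: 25.0
```

{"fn": "move_arm", "kwargs": {
  "targets": [
    [[0.3,-0.25,0],0],
    [[0.6,-0.5,0],0],
    [[0.9,-0.7,0],0],
    [[0.9,-0.7,0],0]
  ]
}}

```text
t: 16.8
tool_pos: [0.4641, 0.0355, 0.2256]
eef_rot: [-2.401, -2.026, 0.001]
contact_force: [0.2, -0.6, -1.2]
grip_width: 0.0227
grasp_force: 25.0
```

{"fn": "move_arm", "kwargs": {
  "targets": [
    [[0.3,-0.1,0],0],
    [[0.44,-0.12,0],0],
    [[0.44,-0.12,0],0],
    [[0.44,-0.12,0],0]
  ]
}}

```text
t: 17.3
tool_pos: [0.4609, 0.0786, 0.2259]
eef_rot: [-2.404, -2.022, 0.001]
contact_force: [1.4, -0.3, -0.6]
grip_width: 0.023
grasp_force: 25.0
```

```bash
python3 - <<'E'
from h import *
to(.4602,.0790,.205);o=get_obs();T=o['tool_pos']
s=eyes.camera('side');cv2.imwrite('pics/s7.png',s)
for d in(0,5,10):
    C=T-.0041*tx-np.array([0,0,.011]);ax=np.sin(np.radians(d))*tx+np.array([0,0,np.cos(np.radians(d))]);print(d,proj('side',C-.051*ax),proj('side',C-.013*ax))
print('rim',proj('side',[.4590,.0733,.135]))
u,v=proj('side',C-.051*ax).astype(int)
for r in range(v-12,v+14,2): print(r,' '.join('%3d'%g for g in s[r,u-14:u+15].max(1)))
E
```

```text
t 17.3 pos [0.4609 0.0786 0.2259] az_y -9.88 tilt 0.03 w 0.023 F [ 1.4 -0.3 -0.6] q7 -0.44
shift [ 0.002 -0.007  0.209]
0 [380.65797257 248.59431247] [383.04090568 234.13828621]
5 [381.81449529 246.75281228] [383.34530842 233.66257457]
10 [382.97913267 244.79399588] [383.65336948 233.15221683]
rim [379.81228555 258.54317564]
232 115 115 105  92  73  52  40  56  77  91  96  99 105 103 101 104 105  99 101  89  59  75  85  85  69  49  34  34  36
234 112 114 110  79  94  92  84  73  71  71  75  89  88  95  93  98  93  94  86  67  62  77  86  80  57  36  37  34  36
236 114 114 109  77  99 100 101  84  69  75  74  84  83  86  86  89  82  89  78  56  76  85  90  73  46  34  32  37  59
238 118 112 113  82  82  98 100 101  91  85  77  85  80  84  82  85  85  84  73  55  79  86  85  68  57  52  48  69  97
240 112 112 114 109  86  85  96 101 103  99  95  91  85  91  90  90  91  97  93  88  83  82  78  78  80  99 110 113 115
242 120 110 115 118 106  96  77  83  95 101  98 102 101 102 100  99  99 103 101 100  95  94  79  90 108 113 114 116 112
244 114 117 114 114 118 112 116  98  68  63  76  87  84  92  93  93  89  91  84  78  82  97 108 111 117 115 118 112 115
246 117 116 115 116 115 115 115 115  96  55  38  26  36  37  35  39  40  38  38  78 105 118 115 116 119 114 113 116 112
248 114 114 113 117 118 116 116 117 112  80  51  35  29  31  27  30  33  38  63  96 110 114 115 113 114 118 111 113 115
250 116 113 115 113 115 115 111 115 114 110 102  81  69  59  55  61  69  89 107 115 112 115 112 113 111 112 117 120 112
252 119 112 118 115 112 105 101 110 120 114 119 132 131 118 114 107 103 110 114 112 115 115 115 115 114 115 116 111 112
254 115 115 113 103 119 118 105  96  83  76  75  79  79  81  86  98 108 117 111 102 112 115 111 113 114 114 117 112 114
256 114 113 104 126 109  76  65  65  64  61  66  66  67  67  68  62  61  71  96 120 107 109 112 114 113 114 117 113 117
```

{"fn": "move_arm", "kwargs": {
  "targets": [
    [[0.02,-0.01,0.0],0],
    [[0.02,-0.01,0.1],0],
    [[0.02,-0.01,0.2],0],
    [[0.02,-0.01,0.3],0],
    [[0.02,-0.01,0.4],0],
    [[0.01,-0.01,0.47],0],
    [[0.01,-0.01,0.47],0]
  ]
}}

```text
t: 18.23
tool_pos: [0.4594, 0.0811, 0.1785]
eef_rot: [-2.402, -2.023, 0.001]
contact_force: [-0.1, 0.2, -0.1]
grip_width: 0.0229
grasp_force: 25.0
```

```bash
python3 - <<'E'
from h import *
to(.4595,.0750,.161);print(get_obs()['ft_torque'])
E
```

```text
t 18.23 pos [0.4594 0.0811 0.1785] az_y -9.8 tilt 0.06 w 0.0229 F [-0.1  0.2 -0.1] q7 -0.48
shift [-0.059  0.012  0.175]
[-0.00730217  0.00882439  0.00740042]
```

{"fn": "move_arm", "kwargs": {
  "targets": [
    [[-0.01,0,0.05],0],
    [[-0.02,0,0.1],0],
    [[-0.03,0,0.14],0],
    [[-0.03,0,0.16],0],
    [[-0.03,0,0.16],0]
  ]
}}

```text
t: 18.85
tool_pos: [0.4592, 0.0782, 0.1631]
eef_rot: [-2.403, -2.024, -0.0]
contact_force: [0.4, -0.7, -0.4]
grip_width: 0.023
grasp_force: 25.2
```

{"fn": "move_arm", "kwargs": {
  "targets": [
    [[0,0,0.01],0],
    [[0,0,0.02],0],
    [[0,0,0.03],0],
    [[0,0,0.03],0]
  ]
}}

```text
t: 19.35
tool_pos: [0.4606, 0.0787, 0.1619]
eef_rot: [2.402, 2.022, 0.004]
contact_force: [-2.5, -1.4, 14.9]
grip_width: 0.0229
grasp_force: 26.9
```

{"fn": "move_arm", "kwargs": {
  "targets": [
    [[0,0,0],0],
    [[0,0,0],0],
    [[0,0,0],0],
    [[0,0,-0.2],0],
    [[0,0,-0.5],0],
    [[0,0,-0.5],0]
  ],
  "jaw": 0.6
}}

```text
t: 20.1
tool_pos: [0.4603, 0.0785, 0.2119]
eef_rot: [2.401, 2.022, 0.004]
contact_force: [0.7, -0.1, -1.6]
grip_width: 0.0512
grasp_force: 0.0
```

```bash
python3 - <<'E'
from h import *
to(.4595,.0733,.117)
s=eyes.camera('side');cv2.imwrite('pics/s8.png',s)
h=cv2.cvtColor(s,cv2.COLOR_BGR2HSV);m=cv2.inRange(h,(0,150,40),(6,255,255));c=max(cv2.findContours(m,0,1)[0],key=cv2.contourArea);print(cv2.boundingRect(c),cv2.minEnclosingCircle(c))
B=np.array([.459,.0733,.135]);a=np.linspace(0,6.28,60);P=[proj('side',B+[r*np.cos(t),r*np.sin(t),z]) for r,z in((.018,0),(.018,.004),(.012,.026)) for t in a];P=np.array(P);print('exp',P.min(0),P.max(0))
cv2.imwrite('pics/v.png',cv2.resize(s[190:320,330:430],None,fx=4,fy=4,interpolation=2))
E
```

```text
t 20.1 pos [0.4603 0.0785 0.2119] az_y -9.8 tilt 0.19 w 0.0512 F [ 0.7 -0.1 -1.6] q7 -0.44
shift [-0.053 -0.002  0.949]
(371, 247, 19, 22) ((380.41046142578125, 257.2015075683594), 10.814699172973633)
exp [369.41051361 243.73705319] [390.52226663 267.01887943]
```

View pics/v.png

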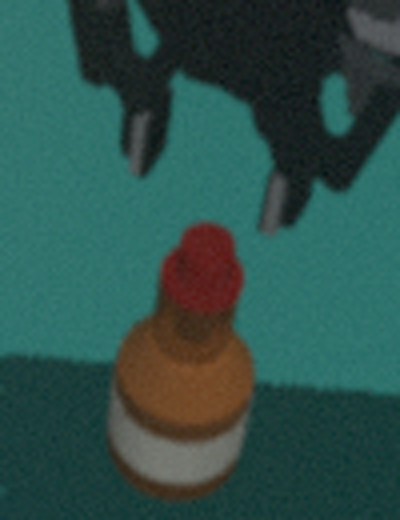

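The stopper sits flat on the rim: flange at crop (202,280), knob at (207,245), and the bottle is unmoved. A light press with closed fingers will confirm the seat.

{"fn": "move_arm", "kwargs": {
  "targets": [
    [[-0.05,0,0],0],
    [[-0.05,0,0],0],
    [[-0.05,0,0.1],0],
    [[-0.05,0,0.25],0],
    [[-0.05,0,0.29],0],
    [[-0.05,0,0.29],0]
  ],
  "jaw": 0
}}

```text
t: 20.9
tool_pos: [0.4582, 0.0734, 0.1807]
eef_rot: [-2.402, -2.024, 0.0]
contact_force: [0.6, -0.3, -0.5]
grip_width: -0.0001
grasp_force: 0.0
```

{"fn": "move_arm", "kwargs": {
  "targets": [
    [[0,0,0.01],0],
    [[0,0,0.02],0],
    [[0,0,0.03],0],
    [[0,0,0.03],0]
  ]
}}

```text
t: 21.4
tool_pos: [0.4597, 0.0736, 0.1802]
eef_rot: [2.401, 2.022, 0.003]
contact_force: [-4.5, -1.0, 20.1]
grip_width: 0.0
grasp_force: 10.0
```

Contact at tip height 0.161 = 0.135 + 0.026, so the stopper is fully seated. Now gripping the neck.

{"fn": "move_arm", "kwargs": {
  "targets": [
    [[0,0,-0.2],0],
    [[0,0,-0.35],0],
    [[0,0,-0.35],0],
    [[0,0,-0.35],0]
  ],
  "jaw": 0.9
}}

```text
t: 21.9
tool_pos: [0.4581, 0.0732, 0.2126]
eef_rot: [-2.403, -2.023, 0.001]
contact_force: [-0.6, 0.4, 0.5]
grip_width: 0.0723
grasp_force: 0.0
```

{"fn": "move_arm", "kwargs": {
  "targets": [
    [[0,0,0.0],0],
    [[0,0,0.3],0],
    [[0,0,0.6],0],
    [[0,0,0.85],0],
    [[0,0,0.96],0],
    [[0,0,0.96],0]
  ]
}}

```text
t: 22.65
tool_pos: [0.458, 0.0734, 0.1167]
eef_rot: [-2.402, -2.023, 0.001]
contact_force: [0.7, 0.6, 0.9]
grip_width: 0.0773
grasp_force: 0.0
```

{"fn": "move_arm", "kwargs": {
  "targets": [
    [[0,0,0],0],
    [[0,0,0],0],
    [[0,0,0],0],
    [[0,0,0],0],
    [[0,0,0],0]
  ],
  "jaw": 0,
  "grip_force": 60
}}

```text
t: 23.28
tool_pos: [0.4588, 0.0733, 0.1182]
eef_rot: [2.403, 2.023, 0.001]
contact_force: [-2.5, 0.5, 7.4]
grip_width: 0.0353
grasp_force: 59.5
```

{"fn": "move_arm", "kwargs": {
  "targets": [
    [[0,0,-0.1],0],
    [[0,0,-0.3],0],
    [[0,0,-0.5],0],
    [[0,0,-0.65],0],
    [[0,0,-0.65],0]
  ]
}}

```text
t: 23.9
tool_pos: [0.4589, 0.0733, 0.1831]
eef_rot: [2.402, 2.022, 0.002]
contact_force: [0.2, -0.3, -6.0]
grip_width: 0.0351
grasp_force: 60.9
```

{"fn": "move_arm", "kwargs": {
  "targets": [
    [[0.2,0.1,0],0],
    [[0.45,0.2,0],0],
    [[0.65,0.3,0],0],
    [[0.75,0.3,0],0]
  ]
}}

```text
t: 24.4
tool_pos: [0.5006, 0.1429, 0.1811]
eef_rot: [-2.401, -2.023, 0.001]
contact_force: [-0.2, -0.7, -6.0]
grip_width: 0.0354
grasp_force: 61.1
```

{"fn": "move_arm", "kwargs": {
  "targets": [
    [[0.25,0.1,0],0],
    [[0.5,0.2,0],0],
    [[0.7,0.3,0],0],
    [[0.75,0.3,0],0]
  ]
}}

```text
t: 24.9
tool_pos: [0.5427, 0.2116, 0.1813]
eef_rot: [-2.401, -2.024, 0.001]
contact_force: [0.5, -0.7, -5.5]
grip_width: 0.035
grasp_force: 61.4
```

{"fn": "move_arm", "kwargs": {
  "targets": [
    [[0.25,0.1,0],0],
    [[0.5,0.2,0],0],
    [[0.7,0.3,0],0],
    [[0.75,0.32,0],0],
    [[0.75,0.32,0],0],
    [[0.75,0.32,0],0]
  ]
}}

```text
t: 25.65
tool_pos: [0.587, 0.2782, 0.182]
eef_rot: [2.403, 2.022, -0.001]
contact_force: [-0.3, 0.5, -5.9]
grip_width: 0.035
grasp_force: 61.6
```

```bash
python3 - <<'E'
from h import *
to(.5875,.2797,.125);print(get_obs()['ft_torque'])
E
```

```text
t 25.65 pos [0.587  0.2782 0.182 ] az_y -9.85 tilt 0.06 w 0.035 F [-0.3  0.5 -5.9] q7 -0.94
shift [0.016 0.002 0.57 ]
[-0.04355568 -0.01689495  0.00885733]
```

Holding 5–6 N, which matches bottle plus stopper. Lowering into the tray centre.

{"fn": "move_arm", "kwargs": {
  "targets": [
    [[0.01,0,0.15],0],
    [[0.01,0,0.35],0],
    [[0.01,0,0.48],0],
    [[0.01,0,0.55],0],
    [[0.01,0,0.57],0],
    [[0.01,0,0.57],0]
  ]
}}

```text
t: 26.4
tool_pos: [0.5876, 0.2805, 0.1254]
eef_rot: [-2.403, -2.024, -0.001]
contact_force: [-0.4, 0.3, -5.4]
grip_width: 0.0352
grasp_force: 61.6
```

{"fn": "move_arm", "kwargs": {
  "targets": [
    [[0,0,0.01],0],
    [[0,0,0.02],0],
    [[0,0,0.02],0]
  ]
}}

```text
t: 26.78
tool_pos: [0.5876, 0.2804, 0.1234]
eef_rot: [2.403, 2.023, 0.001]
contact_force: [0.3, 1.6, -4.9]
grip_width: 0.0354
grasp_force: 61.8
```

{"fn": "move_arm", "kwargs": {
  "targets": [
    [[0,0,0.01],0],
    [[0,0,0.02],0],
    [[0,0,0.02],0]
  ]
}}

```text
t: 27.15
tool_pos: [0.5878, 0.2808, 0.1233]
eef_rot: [2.402, 2.023, 0.002]
contact_force: [-3.8, -3.5, 11.2]
grip_width: 0.035
grasp_force: 63.2
```

{"fn": "move_arm", "kwargs": {
  "targets": [
    [[0,0,-0.01],0],
    [[0,0,-0.01],0],
    [[0,0,-0.01],0],
    [[0,0,-0.01],0]
  ],
  "jaw": 1
}}

```text
t: 27.65
tool_pos: [0.5875, 0.2804, 0.122]
eef_rot: [-2.403, -2.023, 0.0]
contact_force: [0.2, 0.2, 0.6]
grip_width: 0.0854
grasp_force: 0.0
```

{"fn": "move_arm", "kwargs": {
  "targets": [
    [[0,0,-0.2],0],
    [[0,0,-0.5],0],
    [[0,0,-0.9],0],
    [[0,0,-1],0],
    [[0,0,-1],0]
  ]
}}

```text
t: 28.28
tool_pos: [0.5878, 0.2806, 0.2234]
eef_rot: [2.403, 2.023, 0.003]
contact_force: [-0.1, 0.0, -0.3]
grip_width: 0.0854
grasp_force: 0.0
```

{"fn": "move_arm", "kwargs": {
  "targets": [
    [[-0.4,-0.4,-0.1],0],
    [[-0.9,-0.9,-0.2],0],
    [[-1,-1,-0.3],0],
    [[-1,-1,-0.3],0]
  ]
}}

```text
t: 28.78
tool_pos: [0.4712, 0.1974, 0.2522]
eef_rot: [2.403, 2.02, -0.001]
contact_force: [0.9, -0.8, 0.0]
grip_width: 0.0858
grasp_force: 0.0
```

```bash
python3 - <<'E'
from h import *
to(.5,.2,.3)
def b(n,lo,hi,box):
    s=eyes.camera(n);h=cv2.cvtColor(s,cv2.COLOR_BGR2HSV);m=cv2.inRange(h,lo,hi);k=np.zeros_like(m);x0,y0,x1,y1=box;k[y0:y1,x0:x1]=m[y0:y1,x0:x1]
    c=cv2.findContours(k,0,1)[0];return (cv2.boundingRect(max(c,key=cv2.contourArea)) if c else None)
for n,bx in(('side',(190,230,360,400)),('top',(140,170,260,280))):
    print(n,'red',b(n,(0,140,40),(6,255,255),bx),'exp rim',proj(n,[.588,.280,.14]),'exp knobtop',proj(n,[.588,.280,.166]))
print('funnel',b('side',(18,90,50),(35,255,255),(270,150,350,230)),'blue',b('side',(105,120,50),(125,255,255),(410,148,436,172)))
s=eyes.camera('side');h=cv2.cvtColor(s,cv2.COLOR_BGR2HSV)
print('base exp',proj('side',[.588,.28,.005]))
E
```

```text
t 28.77 pos [0.4712 0.1974 0.2522] az_y -9.9 tilt 0.13 w 0.0858 F [ 0.9 -0.8  0. ] q7 -0.74
shift [ 0.074  0.28  -0.478]
side red (247, 320, 24, 27) exp rim [259.68530006 333.52094239] exp knobtop [258.10409653 324.94693839]
top red (172, 232, 1, 1) exp rim [171.02054467 222.73547823] exp knobtop [165.47323347 222.74755524]
funnel (295, 176, 29, 34) blue (415, 152, 16, 15)
base exp [266.68247983 371.46283039]
```

The red stopper is at its expected place above the tray, so the bottle stands upright. The funnel and spare are unchanged.

```bash
python3 -c "
from h import *
print(ctrl.close_job())"
```

```text
the job is handed in; nothing more can be done
None
```

The job is handed in at about 29 s of the 67 s allowed: the funnel is in the drain jar, the red stopper was seated fully in the bottle where it stood, and the closed bottle stands upright in the blue tray; the spare still sits in its hole, and I did not touch the reel or the carton.

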